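Click-stop cap on a reagent canister

ROBOT

A 6-joint arm with a two-finger parallel gripper is mounted at the origin on the work surface. World frame = base frame: x ahead of the robot, y to its left, z up, the work surface at z = 0. Lengths are in m, angles in rad, forces in N, time in s.
With the tool pointing down it reaches from about 0.375 to 0.975 m from the base axis. Payload 3.8 kg.
Tool frame: the origin (TCP) lies on the centre line of the jaws, within the pads' length; the fingertips stand 14 mm ahead of it and the grasp point (between the pads) lies 5 mm behind it (bot.finger_overhang is the distance from the TCP to the fingertips, in m); y points along the fingers, x is the direction in which the jaws open and shut, and the axes are right-handed (so a half turn about y gives the same grasp; the last joint's range is limited). The gripper opens to 85 mm and grips with 20 to 120 N. Pads are 22 mm wide; open, the fingers measure 114 mm over their backs; the gripper's body (76 mm by 85 mm) begins 54 mm behind the grasp point. The pads swing forward as they close: fully open they stand 13 mm farther back than shut.
Start: joints at [-1.217, 0.264, 1.604, -0, 1.274, -0.037], TCP at [0.257, -0.624, 0.245] pointing down, gripper open.
Joint ranges: [-2.63, 2.63], [-0.94, 2.18], [0.31, 2.57], [-1.31, 4.45], [0, 2.66], [-2.55, 2.55]. Speed limits (rad/s): [2.57, 2.57, 3.14, 3.14, 3.14, 3.14].

INTERFACE

Orientations are given as a rotation vector (axis times angle).
In Python, from workcell import readout, read_camera, bot, spotter gives the robot as it stands.
- The arm moves only by the tool jog_arm, never from a script. Its argument "increments" is a list of rows, each a list of 7 numbers: the shift along the tool's x, y, z in m, then the turn, a rotation vector about the tool's x, y, z in rad, then the opening, from 0 (shut) to 1 (fully open). A call has 1 to 10 rows; each row shifts and turns the pose as measured when the row begins, along the tool's axes as they then stand; what a row does not reach is not made up. A row lasts 1/8 s, in which the tool goes at most 62.5 mm and 10.7 degrees, less where a joint would pass 70% of its speed; a pose out of reach is approached as far as the arm can. A call with a gripper value outside its range is refused whole. The fingers move at their own pace and stop on an object; "force" is the grip in N (left out, the last holds). Time passes only in rows, so rows that do not move let the fingers close. It gives the time, the measured TCP pose, the force and the opening at its end, in the units of the state.
- readout.read_state(): the state, without advancing time (a new reading comes with each control period).
- read_camera(name): name is "side" or "top" or "wrist"; returns a dict with "img" (400x640x3 uint8, blue, green, red), "range_z" (400x640 float32, m along the optical axis (not along the pixel's ray), 0 where there is no reading), "fx", "fy", "cx", "cy" (pixels), "distortion" ([k1, k2, p1, p2, k3] as OpenCV has them; the pictures are not rectified), "world_from_camera" (4x4, takes a point from camera to world coordinates). Camera axes: x right, y down, z forward; pixel columns grow to the right and rows downward; lengths in m; the calibration is good to about 2 mm. A picture is of the moment at which its call begins.
- bot.finish_job(): hands the job in, once; it reports no verdict.
Trained networks look in a picture, given as the dict that the camera call returned (one of the last four; its "shot" number tells which), for a name from the list of things; names that differ only in an ending like _2 or _b are one class to them, and where a whole thing is asked for, a point or a joint stands for the part that bears it (a point fixed in the world has none). Each returns a list of dicts, best first, with "p" (0 to 1); they miss things now and then, are a little off and sometimes report something else, mostly with a low value. They report only what shows in the picture. A call takes as long as a camera call. They do not tell look-alikes from the thing itself.
- spotter.masks_of(picture, thing): "mask" (400x640 bool, what is visible of it) and "location" ([column, row] in pixels, amid what is visible of it).
- spotter.spot_point(picture, thing): "location" ([column, row] in pixels: a listed point, or the origin of a listed thing).
The state is a dict: "time": time; "q": joint angles; "joint_vel": joint speeds; "joint_torque": joint torques, N m; "tool_pos": TCP position; "tcp_rot": TCP orientation; "wrist_force": force on the tool from outside, world axes, zero at the start; "torque": the same for the moment, N m; "width": opening from 0.0 (shut) to 1.0 (fully open).
Only numpy, scipy, OpenCV 4.12 (cv2) and the standard library are available. Lean on these libraries where they do the work, as an engineer would, in place of code of your own. Each camera call takes 0.05 s, during which the arm holds its last target. There are 200 camera calls.

TASK

Close the yellow-green reagent canister with the yellow click-stop cap that lies on the bench: set the cap upright on the neck, press it gently home so that its lugs drop through the slots, and turn it clockwise until its ratchet clicks and slips, at least one click and at most three. Do not force it, then let go, leaving the cap locked down and everything else on the bench alone.

Things in the scene. Friction and masses are not known exactly. Their poses are not given: they have to be found in the camera images.
- cap: Loose yellow click-stop bayonet cap, about 100 g, 57 mm tall, standing upright on the bench. Origin: centre of its underside (end of the grey plug), z up along its axis, x along its grip bar. Plug radius 15 mm (nose tapered to 12.5 mm) from 0 to 15 mm up; round yellow shell radius 28 mm from 15 to 31 mm; bar above. A half turn looks the same.
- cap_bar (a point): Point on the cap's axis 46 mm above its origin, inside the grip bar, where to grip it; axes as the cap's. The bar is 50 mm long (x), 16 mm wide (y), 31 to 57 mm above the cap's origin, with a black line along its top.
- cap_lugs (a point): Point on the cap's axis 5 mm above its origin, midway between the two lugs on the plug; axes as the cap's. Lugs opposite each other along x (under the bar's ends while the ratchet reads 0), each 6 mm wide, reaching to radius 21 mm, from 3 to 7 mm above the cap's origin.
- cap_ratchet (a joint): How far (rad) the shell has slipped clockwise (from above) round the plug; 0 at the start. It holds up to about 0.25 N m: shell and plug turn as one until the lugs are blocked or at their end stop; then it slips, one click each 0.42 rad (24 deg), the torque dropping at each click. It cannot slip anticlockwise from 0.
- canister: Yellow-green reagent canister, full and not to be moved: 190 mm (x) x 150 mm (y), top at 110 mm. Origin: centre of its underside, z up. Carry handle across y at x = +68 mm, up to 142 mm high. A white round neck collar stands at x = -20 mm.
- neck (a point): Centre of the top of the white collar on the canister, 140 mm above the bench; axes as the canister's. Collar: outer radius 28.5 mm, bore radius 17 mm, 5 mm thick top flange with two opposite slots for the lugs, about 10 mm wide at the bore. The cap's origin is 3 mm below this point with the lugs resting on the flange, 15 mm below with the shell pressed flat on the collar.
- slots (a point): On the neck's axis, 2.5 mm below the collar's top, level with the slots; axes as the canister's. The slots lie along the canister's x axis, but the collar is swivelled by up to 46 degrees either way from it, which is not measured: see them or find them by feel. Lugs pass if within about 6 degrees of the slots. The collar is stiff and does not turn with the cap.
- seal (a point): On the neck's axis, 7 mm below the collar's top: the grey spring seal in the bore, which the plug meets here once the lugs are in the slots; it pushes up with 1.5 N, rising by 0.35 N per mm. Pressed over 12 mm below the collar's top, the cap turns: lugs slide 40 degrees clockwise under the flange to end stops. Let go locked, it sits 12 mm below; let go before turning, it pops up.
- amber_bottle: Bystander: amber glass bottle, radius 30 mm, 150 mm tall; origin under its centre.
- white_bottle: Bystander: white plastic bottle with blue cap, radius 28 mm, 130 mm tall; origin under its centre.
- beaker: Bystander: glass beaker, radius 33 mm, 85 mm tall; origin under its centre.
- vial: Bystander: small glass vial with red cap, radius 14 mm, 55 mm tall; origin under its centre.
- screw_cap: Bystander: plain red screw cap of another bottle, radius 24 mm, 18 mm high; origin under its centre.
- tip_box: Bystander: blue pipette-tip box with clear lid, 85 x 120 mm, 64 mm high; origin under its centre.
Not all that is in view belongs to the job. Several things look just like the cap: the one meant starts farthest to the robot's left.

How it is judged:
On the way, in this order (a step that is already met when the one before it is completed fails the run):
1. the cap is pressed home in the neck, lugs through the slots, not yet slipped (z of cap in the frame of neck below -0.01 m and horizontal distance between cap and neck below 0.005 m and angle between cap's own z axis and vertical below 0.15 rad and value of joint cap_ratchet below 0.25 rad), for 0.1 s.
2. the ratchet has clicked with the cap home (value of joint cap_ratchet above 0.3 rad and z of cap in the frame of neck below -0.01 m and horizontal distance between cap and neck below 0.005 m), for 0.1 s.
At the end, for the whole second after the job is handed in: The cap stays locked down on the neck without being held: its origin at least 10 mm below the collar's top and within 5 mm of its axis, tilted less than 0.12 rad, at rest and released, its ratchet slipped by one to three clicks (0.3 to 1.45 rad) (all of step 2 and angle between cap's own z axis and vertical below 0.12 rad and value of joint cap_ratchet below 1.45 rad and linear speed of cap below 0.02 m/s and contact force between cap and the fingers below 0.1 N); the robot touches nothing.
It fails at once if the cap pressed or wrenched on the canister with more than 40 N (contact force between cap and canister above 40 N).
It fails at once if the ratchet run past three clicks (value of joint cap_ratchet above 1.5 rad).
It fails at once if a bystander moved by more than 30 mm (distance of any of amber_bottle, white_bottle, beaker, vial, screw_cap, tip_box from where it was at the start of the episode above 0.03 m).
It also fails if it takes over 61 s, if anything falls off the work surface, if the arm or the gripper's body presses on something with over 40 N, if the wrist force passes 120 N, or if a joint passes its speed limit or range.

## Working session

There is one attempt and no reset: what is moved stays moved. The work goes in short steps, Python scripts to look and compute and a tool call to move; the robot and the scene stay as the last step left them, time stands still between calls to the robot, and variables do not carry over. Pictures are saved under pics/ and viewed, about 8 in all and at most 12, crops included, and the job is handed in when it is done.

Besides the shell and the picture viewer there is one more tool, called after "Emit:" by a JSON object that holds its "fn" and its "kwargs". jog_arm: Moves the arm, as the interface text tells. Its arguments: {"type":"object","properties":{"increments":{"type":"array"},"force":{"type":"number"}},"required":["increments"]}

```bash
mkdir -p pics; cat > h.py <<'E'
import numpy as np, cv2
from scipy.spatial.transform import Rotation as R
from workcell import readout, read_camera, bot, spotter
def ray(p,uv):
    K=np.array([[p['fx'],0,p['cx']],[0,p['fy'],p['cy']],[0,0,1.]])
    u=cv2.undistortPoints(np.array([[uv]],float),K,np.array(p['distortion'],float))[0,0]
    T=np.array(p['world_from_camera']); return T[:3,3],T[:3,:3]@np.array([u[0],u[1],1])
def at_z(p,uv,z):
    o,d=ray(p,uv); return o+d*(z-o[2])/d[2]
def at_depth(p,uv):
    o,d=ray(p,uv); c,r=int(round(uv[0])),int(round(uv[1])); w=p['range_z'][max(r-2,0):r+3,max(c-2,0):c+3]; w=w[w>0]
    return o+d*np.median(w) if len(w) else None
def proj(p,X):
    K=np.array([[p['fx'],0,p['cx']],[0,p['fy'],p['cy']],[0,0,1.]])
    T=np.linalg.inv(np.array(p['world_from_camera']))
    return cv2.projectPoints(np.array(X,float).reshape(-1,1,3),cv2.Rodrigues(T[:3,:3])[0],T[:3,3],K,np.array(p['distortion'],float))[0][:,0]
E
cat > a.py <<'E'
from h import *
np.set_printoptions(precision=4,suppress=True)
s=readout.read_state();print(s)
ims=[]
for n in ['top','side']:
    p=read_camera(n);ims.append(p['img'])
    print(n,np.array(p['world_from_camera'])[:3,3])
    for th in ['cap_bar','neck','cap']:
        for d in spotter.spot_point(p,th)[:6]:
            print(th,round(d['p'],2),np.round(d['location'],1),at_depth(p,d['location']), at_z(p,d['location'],{'cap_bar':.046,'neck':.14,'cap':0}[th]))
cv2.imwrite('pics/top.png',ims[0]);cv2.imwrite('pics/side.png',ims[1])
E
python3 a.py
```

```text
{'time': 0.0, 'q': array([-1.2169,  0.2648,  1.6054, -0.    ,  1.2737, -0.0369]), 'joint_vel': array([-0.0004,  0.0003,  0.0005, -0.0002, -0.0009, -0.0009]), 'joint_torque': array([ -0.0015, -51.5112, -36.7317,  -0.0002,   0.0127,  -0.    ]), 'tool_pos': array([ 0.2569, -0.6234,  0.2439]), 'tcp_rot': array([-1.3678,  0.918 , -0.9149]), 'wrist_force': array([-0.0589,  0.1142, -0.6739]), 'torque': array([ 0.0318, -0.    , -0.0041]), 'width': 0.9985567634620424}
top [ 0.4691 -0.133   0.974 ]
cap_bar 0.84 [355.8 230.2] [ 0.5352 -0.2014  0.0582] [ 0.5361 -0.2023  0.046 ]
cap_bar 0.76 [416.7 252.5] [ 0.4856 -0.3467  0.0576] [ 0.4858 -0.3494  0.046 ]
cap_bar 0.68 [396.  217.8] [ 0.5673 -0.2978  0.0579] [ 0.5686 -0.2999  0.046 ]
cap_bar 0.63 [386.6 184.3] [ 0.6489 -0.2752  0.0577] [ 0.6512 -0.277   0.046 ]
neck 0.76 [208.5 207.2] [0.5734 0.1316 0.1329] [0.5726 0.1293 0.14  ]
cap 0.83 [396.7 218.2] [ 0.5664 -0.2995  0.0577] [ 0.5725 -0.31    0.    ]
cap 0.78 [352.5 232.3] [ 0.5317 -0.1952  0.0334] [ 0.5339 -0.1974  0.    ]
cap 0.67 [410.9 252.5] [ 0.4858 -0.3383  0.0328] [ 0.4863 -0.3455  0. 
[... 161 characters left out ...]
0.3511 0.7459 0.7115]
cap_bar 0.92 [313.7 178.8] [ 0.6621 -0.2666  0.0511] [ 0.6646 -0.2745  0.046 ]
cap_bar 0.87 [352.1 177.3] [ 0.5702 -0.2926  0.0582] [ 0.5743 -0.312   0.046 ]
cap_bar 0.7 [361.5 203.4] [ 0.5237 -0.1958  0.053 ] [ 0.5256 -0.2058  0.046 ]
cap_bar 0.69 [285.7 315.3] [0.5641 0.2046 0.0796] [0.5754 0.1758 0.046 ]
neck 0.61 [294.8 262.5] [0.5726 0.1313 0.1335] [0.5701 0.1382 0.14  ]
cap 0.98 [388.1 192. ] [ 0.4817 -0.3313  0.0084] [ 0.4833 -0.3442  0.    ]
cap 0.87 [357.1 221.4] [ 0.5292 -0.1864  0.0063] [ 0.5308 -0.1947  0.    ]
cap 0.84 [315.5 194.9] [ 0.6554 -0.2618  0.0072] [ 0.6586 -0.2722  0.    ]
cap 0.64 [353.7 193.6] [ 0.5613 -0.282   0.0181] [ 0.5668 -0.3087  0.    ]
```

View pics/top.png

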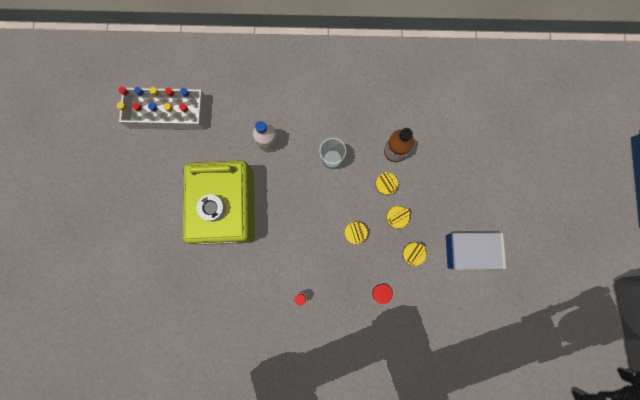

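Four look-alike caps show at (387,183), (399,217), (356,232) and (415,254). Left in this picture is +y, so the cap meant is (356,232), at y ≈ -0.20. I'll confirm it with one crop and include the collar.

```bash
cat > b.py <<'E'
import cv2,numpy as np
t=cv2.imread('pics/top.png');s=cv2.imread('pics/side.png')
a=cv2.resize(t[165:275,335:445],(396,396),interpolation=3)
b=cv2.resize(t[187:227,190:230],(396,396),interpolation=3)
c=cv2.resize(s[232:292,265:325],(200,200),interpolation=3)
d=cv2.resize(s[150:250,270:430],(590,200)[:2],interpolation=3)
cv2.imwrite('pics/crop.png',np.vstack([np.hstack([a,b]),np.hstack([c,d])[:, :792]]))
E
python3 b.py
```

```text
Traceback (most recent call last):
  File "b.py", line 7, in <module>
    cv2.imwrite('pics/crop.png',np.vstack([np.hstack([a,b]),np.hstack([c,d])[:, :792]]))
                                ~~~~~~~~~^^^^^^^^^^^^^^^^^^^^^^^^^^^^^^^^^^^^^^^^^^^^^^
ValueError: all the input array dimensions except for the concatenation axis must match exactly, but along dimension 1, the array at index 0 has size 792 and the array at index 1 has size 790
```

```bash
sed -i 's/590,200/592,200/' b.py; python3 b.py
```

```text
(no output)
```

View pics/crop.png

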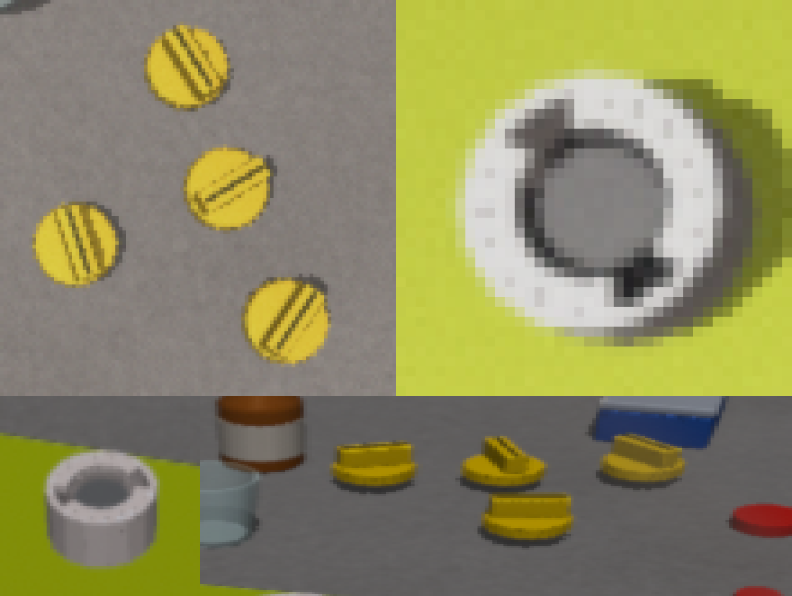

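Crop: the wanted cap is the leftmost one, at crop (78,243), full-frame (356,232), upright with its bar about 17° from x. The collar slots show at crop (545,130) and (640,280), about 32° from x. I'll measure both in the world frame and plan the approach.

```bash
cat > c.py <<'E'
from h import *
np.set_printoptions(precision=4,suppress=True)
p=read_camera('top')
img=p['img'].astype(int)
hsv=cv2.cvtColor(p['img'],cv2.COLOR_BGR2HSV)
# cap: mask of shell+bar
x0,y0=335,210
m=((hsv[...,1]>120)&(hsv[...,2]>80)&(hsv[...,0]>18)&(hsv[...,0]<36)); m[:y0]=0;m[256:]=0;m[:,:x0]=0;m[:,378:]=0
rz=p['range_z']
r,c=np.nonzero(m); P=np.array([at_depth(p,(a,b)) for a,b in zip(c,r)])
o=p['world_from_camera'][2]
print('cap n',len(r))
top=P[P[:,2]>.05]; sh=P[(P[:,2]<.04)&(P[:,2]>.02)]
print('bar top',top.mean(0),len(top)); 
q=top[:,:2]-top[:,:2].mean(0); w,v=np.linalg.eigh(q.T@q); print('bar yaw',np.degrees(np.arctan2(*(v[::-1,1]*np.sign(v[0,1]))))%180,'len',np.ptp(q@v[:,1]),np.ptp(q@v[:,0]))
(cx,cy),rad=cv2.minEnclosingCircle(np.array([at_z(p,(a,b),.031)[:2] for a,b in zip(c,r)],np.float32));print('shell',cx,cy,rad)
# dark top line
g=img.sum(2)
# neck
print('slot a/b', at_z(p,(190+(545-396)/9.9-.5,187+130/9.9-.5),.14),at_z(p,(190+(640-396)/9.9-.5,187+280/9.9-.5),.14))
wm=(hsv[...,1]<40)&(hsv[...,2]>170); wm[:185]=0;wm[228:]=0;wm[:,:188]=0;wm[:,232:]=0
r,c=np.nonzero(wm);W=np.array([at_z(p,(a,b),.14)[:2] for a,b in zip(c,r)],np.float32);print('collar',cv2.minEnclosingCircle(W))
# canister yaw
k=((hsv[...,0]>28)&(hsv[...,0]<40)&(hsv[...,1]>150)).astype(np.uint8);k[:,:170]=0;k[:,262:]=0
r,c=np.nonzero(k);C=np.array([at_z(p,(a,b),.11)[:2] for a,b in zip(c,r)],np.float32);print('can',cv2.minAreaRect(C))
s=readout.read_state();print('tool axes\n',R.from_rotvec(s['tcp_rot']).as_matrix())
E
python3 c.py
```

```text
cap n 418
bar top [ 0.5312 -0.2025  0.0567] 131
bar yaw 18.358218195138438 len 0.048394014074556305 0.015895071602663784
shell 0.532034695148468 -0.20256084203720093 0.028811335563659668
slot a/b [0.5892 0.1392 0.14  ] [0.5561 0.1158 0.14  ]
collar ((0.5726558566093445, 0.12749230861663818), 0.02847016602754593)
can ((0.5903822779655457, 0.11668243259191513), (0.18628406524658203, 0.1599476933479309), 3.612938165664673)
tool axes
 [[ 0.3809 -0.0001  0.9246]
 [-0.9246  0.0002  0.3809]
 [-0.0002 -1.     -0.    ]]
```

Emit:
{"fn": "jog_arm", "kwargs": {"increments": [[-0.0316,0,0.0461,0,0,0,1],[-0.0316,0,0.0461,0,0,0,1],[-0.0316,0,0.0461,0,0,0,1],[-0.0316,0,0.0461,0,0,0,1],[-0.0316,0,0.0461,0,0,0,1],[-0.0316,0,0.0461,0,0,0,1],[-0.0316,0,0.0461,0,0,0,1],[-0.0316,0,0.0461,0,0,0,1],[-0.0316,0,0.0461,0,0,0,1]], "force": 50}}

```text
time: 1.58
tool_pos: [0.5399, -0.1958, 0.2467]
tcp_rot: [-1.367, 0.917, -0.929]
wrist_force: [0.8, 0.3, 0.2]
width: 0.999
```

Emit:
{"fn": "jog_arm", "kwargs": {"increments": [[0,0,0,0,-0.18,0,1],[0,0,0,0,-0.18,0,1],[0,0,0,0,-0.18,0,1],[0,0,0,0,-0.18,0,1],[0,0,0,0,-0.18,0,1],[0,0,0,0,-0.18,0,1],[0,0,0,0,-0.18,0,1],[0,0,0,0,-0.18,0,1],[0,0,0,0,-0.18,0,1],[0,0,0,0,-0.18,0,1]]}}

```text
time: 2.82
tool_pos: [0.543, -0.1901, 0.2484]
tcp_rot: [-1.513, -0.536, 0.525]
wrist_force: [-0.9, 0.3, 0.0]
width: 1.0
```

Emit:
{"fn": "jog_arm", "kwargs": {"increments": [[0,0,0,0,-0.18,0,1],[0,0,0,0,-0.18,0,1],[0,0,0,0,-0.18,0,1],[0,0,0,0,-0.18,0,1],[0,0,0,0,-0.18,0,1],[0,0,0,0,-0.18,0,1]]}}

```text
time: 3.58
tool_pos: [0.5431, -0.1901, 0.2494]
tcp_rot: [-1.107, -1.376, 1.373]
wrist_force: [0.1, -0.6, 0.6]
width: 1.0
```

```bash
cat > d.py <<'E'
from h import *
import sys
np.set_printoptions(precision=4,suppress=True)
# usage: target x y z yawdeg(tool x)
def plan(t,yaw):
    s=readout.read_state();M=R.from_rotvec(s['tcp_rot']).as_matrix()
    a=np.radians(yaw);x=np.array([np.cos(a),np.sin(a),0]);y=np.array([0,0,-1.]);T=np.c_[x,y,np.cross(x,y)]
    print('q',s['q'],'pos',s['tool_pos'],'yaw',np.degrees(np.arctan2(M[1,0],M[0,0])))
    print('shift',M.T@(np.array(t)-s['tool_pos']),'turn',R.from_matrix(M.T@T).as_rotvec(),'F',s['wrist_force'],'T',s['torque'],'w',s['width'])
if __name__=='__main__': plan(list(map(float,sys.argv[1:4])),float(sys.argv[4]))
E
cat > e.py <<'E'
from d import *
p=read_camera('wrist');cv2.imwrite('pics/wrist1.png',p['img'])
for d in spotter.spot_point(p,'cap_bar')[:3]: print(d['p'],d['location'],at_z(p,d['location'],.046),at_depth(p,d['location']))
rz=p['range_z'];r,c=np.nonzero(rz>0)
for d in spotter.masks_of(p,'cap')[:3]:
    m=d['mask'];r,c=np.nonzero(m);P=np.array([at_depth(p,(a,b)) for a,b in zip(c[::3],r[::3])if rz[b,a]>0]);t=P[(P[:,2]>.052)&(P[:,2]<.062)][:,:2]
    if len(t)<10: continue
    b=cv2.minAreaRect(t.astype(np.float32));print(d['p'],d['location'],'bar rect',b)
plan([.532,-.2025,.049],108.4)
E
python3 e.py
```

```text
0.83 [236.1, 245.7] [ 0.6603 -0.2784  0.046 ] [ 0.654  -0.2762  0.0565]
0.81 [314.5, 159.6] [ 0.5281 -0.2037  0.046 ] [ 0.526  -0.2039  0.0559]
0.68 [223.9, 178.4] [ 0.5739 -0.3039  0.046 ] [ 0.5702 -0.3008  0.0567]
0.86 [315.7, 159.3] bar rect ((0.530179500579834, -0.20156562328338623), (0.04900984838604927, 0.015798134729266167), 18.398658752441406)
0.76 [227.7, 172.5] bar rect ((0.5713831186294556, -0.3055749833583832), (0.015687832608819008, 0.04949498921632767), 32.35055160522461)
0.6 [202.8, 91.8] bar rect ((0.4813622832298279, -0.3451947867870331), (0.016275504603981972, 0.04908958449959755), 54.88788604736328)
q [-0.3793  0.0665  1.8246 -0.0015  1.2388 -2.1637] pos [ 0.5431 -0.1901  0.2494] yaw 102.26750611957023
shift [-0.0082  0.2003  0.0152] turn [ 0.0084 -0.107  -0.0081] F [-0.378  -0.479  -0.3977] T [ 0.0078 -0.0049  0.0062] w 1.0011810631795437
```

View pics/wrist1.png

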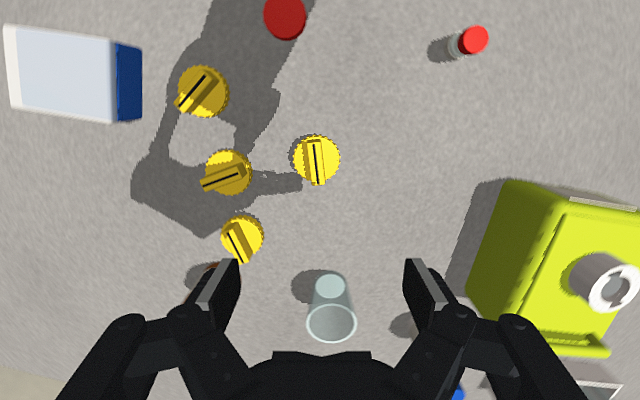

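The picture shows the four caps. The wanted one is at (316,160), nearest the canister, and matches the top view: (0.531,-0.202), yaw 18.4°. Next I align and descend.

Emit:
{"fn": "jog_arm", "kwargs": {"increments": [[-0.007,0.03,0.015,0.008,-0.107,-0.008,1],[0,0.05,0,0,0,0,1],[0,0.05,0,0,0,0,1],[0,0,0,0,0,0,1]]}}

```text
time: 4.22
tool_pos: [0.5319, -0.2015, 0.119]
tcp_rot: [-1.052, -1.437, 1.434]
wrist_force: [0.1, -0.6, 0.0]
width: 1.0
```

```bash
python3 d.py .531 -.202 .049 108.4
```

```text
q [-0.406   0.1733  1.9606  0.0003  1.0019 -2.2872] pos [ 0.5319 -0.2015  0.119 ] yaw 107.77519670253884
shift [0.     0.07   0.0014] turn [ 0.0045 -0.0109 -0.0036] F [ 0.1233 -0.5942  0.0496] T [-0.0188 -0.0056 -0.0692] w 0.9995741081906858
```

Emit:
{"fn": "jog_arm", "kwargs": {"increments": [[0,0.04,0.001,0.004,-0.011,-0.004,0.7],[0,0.028,0,0,0,0,0.5],[0,0.002,0,0,0,0,0.4]]}}

```text
time: 4.6
tool_pos: [0.537, -0.2042, 0.0551]
tcp_rot: [-1.054, -1.443, 1.437]
wrist_force: [0.7, 0.2, 0.3]
width: 0.404
```

```bash
python3 d.py .531 -.202 .049 108.4
```

```text
q [-0.4071  0.2599  1.9926  0.0009  0.8783 -2.294 ] pos [ 0.537  -0.2042  0.0551] yaw 108.07876866999591
shift [0.004  0.006  0.0051] turn [ 0.0085 -0.0056 -0.0067] F [0.7401 0.2486 0.3062] T [-0.0244  0.0621  0.035 ] w 0.4041569852532335
```

Emit:
{"fn": "jog_arm", "kwargs": {"increments": [[0.004,0.003,0.005,0.008,-0.006,-0.007,0.4],[0,0.003,0,0,0,0,0.4],[0,0,0,0,0,0,0.4]]}}

```text
time: 4.97
tool_pos: [0.5346, -0.2034, 0.0546]
tcp_rot: [-1.048, -1.445, 1.441]
wrist_force: [-0.3, -0.4, 0.5]
width: 0.399
```

```bash
python3 d.py .531 -.202 .049 108.4
```

```text
q [-0.4075  0.2578  1.9963  0.0008  0.8794 -2.2993] pos [ 0.5346 -0.2034  0.0546] yaw 108.36289513183523
shift [0.0025 0.0056 0.003 ] turn [ 0.0065 -0.0006 -0.005 ] F [-0.2549 -0.3854  0.5425] T [ 0.0314 -0.0477 -0.0334] w 0.3986063423487869
```

Emit:
{"fn": "jog_arm", "kwargs": {"increments": [[0.003,0.006,0.004,0.006,0,-0.005,0.4],[0.001,0.004,0.002,0.003,0,-0.002,0.4],[0,0.002,0.001,0,0,0,0.4],[0,0,0,0,0,0,0.4]]}}

```text
time: 5.48
tool_pos: [0.5278, -0.202, 0.0442]
tcp_rot: [-1.04, -1.441, 1.441]
wrist_force: [0.3, 0.0, 1.0]
width: 0.402
```

```bash
python3 d.py .531 -.202 .049 108.4
```

```text
q [-0.4099  0.2657  2.0099  0.0005  0.8668 -2.301 ] pos [ 0.5278 -0.202   0.0442] yaw 108.33616297174105
shift [-0.001  -0.0048 -0.0031] turn [-0.0004 -0.0011  0.0008] F [0.3321 0.0183 0.9649] T [ 0.0047  0.0521 -0.0123] w 0.4020762576851761
```

Emit:
{"fn": "jog_arm", "kwargs": {"increments": [[-0.001,-0.006,-0.003,0,0,0,0.4],[0,0,0,0,0,0,0.4],[0,0,0,0,0,0,0.4]]}}

```text
time: 5.85
tool_pos: [0.5309, -0.2021, 0.0501]
tcp_rot: [-1.039, -1.44, 1.441]
wrist_force: [-0.4, -0.4, 0.3]
width: 0.402
```

```bash
python3 d.py .531 -.202 .049 108.4
```

```text
q [-0.4077  0.2626  2.0003  0.0003  0.8801 -2.2987] pos [ 0.5309 -0.2021  0.0501] yaw 108.33505198877242
shift [ 0.      0.0011 -0.0002] turn [-0.0009 -0.0011  0.0011] F [-0.3887 -0.4323  0.3229] T [-0.055   0.0525 -0.0046] w 0.40240472761299517
```

Spot on (one row followed by zero rows settles accurately). Now close.

Emit:
{"fn": "jog_arm", "kwargs": {"increments": [[0,0,0,0,0,0,0],[0,0,0,0,0,0,0],[0,0,0,0,0,0,0],[0,0,0,0,0,0,0],[0,0,0,0,0,0,0]], "force": 50}}

```text
time: 6.48
tool_pos: [0.5307, -0.2021, 0.05]
tcp_rot: [-1.039, -1.44, 1.441]
wrist_force: [-0.0, 0.1, 1.1]
width: 0.174
```

```bash
python3 d.py .531 -.202 .25 108.4
```

```text
q [-0.4077  0.2627  2.0004  0.0002  0.8802 -2.2987] pos [ 0.5307 -0.2021  0.05  ] yaw 108.33512425825568
shift [ 0.0002 -0.2    -0.0001] turn [-0.0012 -0.0011  0.0013] F [-0.0437  0.1431  1.1036] T [-0.0715 -0.0088  0.0089] w 0.1739463027275647
```

Emit:
{"fn": "jog_arm", "kwargs": {"increments": [[0,-0.03,0,0,0,0,0],[0,-0.05,0,0,0,0,0],[0,-0.05,0,0,0,0,0],[0,-0.05,0,0,0,0,0],[0,-0.02,0,0,0,0,0],[0.045,0,-0.0216,0,0,0,0],[0.045,0,-0.0216,0,0,0,0],[0.045,0,-0.0216,0,0,0,0],[0.04,0,-0.02,0,0,0,0],[0,0,0,0,0,0,0]]}}

```text
time: 7.72
tool_pos: [0.555, -0.0041, 0.2527]
tcp_rot: [-1.034, -1.436, 1.437]
wrist_force: [0.5, -0.4, -1.1]
width: 0.169
```

```bash
cat > f.py <<'E'
from d import *
p=read_camera('wrist');cv2.imwrite('pics/wrist2.png',p['img'])
for d in spotter.spot_point(p,'neck')[:2]: print(d['p'],d['location'],at_z(p,d['location'],.14),at_depth(p,d['location']))
plan([.5727,.1275,.23],125.3)
E
python3 f.py
```

```text
0.61 [447.6, 256.2] [0.5693 0.1275 0.14  ] [0.5724 0.1327 0.1321]
q [-0.0581  0.0371  1.8493  0.0022  1.2628 -1.9438] pos [ 0.5548 -0.0066  0.2527] yaw 107.99864329410175
shift [ 0.1219  0.0229 -0.0586] turn [-0.0056 -0.3019  0.0057] F [-0.3929 -0.6408 -0.8928] T [0.0046 0.0688 0.0196] w 0.17640885767604547
```

View pics/wrist2.png

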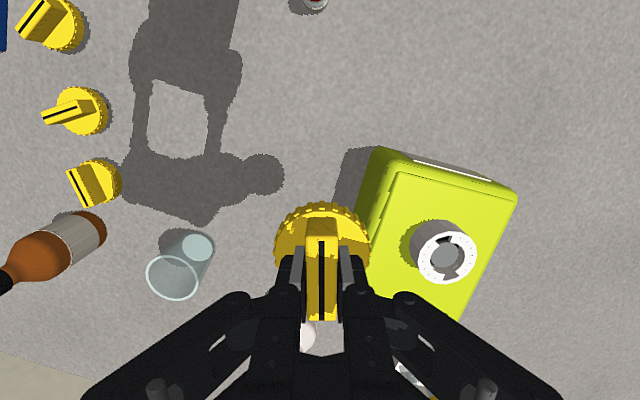

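The cap is held squarely at (322,265), and the collar is at (447,257) with its slots visible. I'll rectify the collar to the plane z=0.14 for centre and slot angle.

```bash
cat > g.py <<'E'
from h import *
p=read_camera('wrist')
c0=np.array([.571,.1275]);N=400;w=.07
# ortho: row -> -x (up=+x), col -> -y (left=+y)
jj,ii=np.meshgrid(np.arange(N),np.arange(N))
X=np.stack([c0[0]+(N/2-ii)*w/N,c0[1]+(N/2-jj)*w/N,np.full_like(ii,0.14,dtype=float)],-1).reshape(-1,3)
uv=proj(p,X).astype(np.float32).reshape(N,N,2)
o=cv2.remap(p['img'],uv[...,0],uv[...,1],cv2.INTER_LINEAR)
h=cv2.cvtColor(o,cv2.COLOR_BGR2HSV);m=((h[...,1]<35)&(h[...,2]>205)).astype(np.uint8)
cs,_=cv2.findContours(m,cv2.RETR_EXTERNAL,cv2.CHAIN_APPROX_NONE);k=max(cs,key=cv2.contourArea)
(a,b),rad=cv2.minEnclosingCircle(k);ctr=c0+np.array([N/2-b,N/2-a])*w/N
print('centre',ctr,'rad',rad*w/N,'ellipse',cv2.fitEllipse(k))
v=h[...,2].astype(float)
for dc in [(0,0)]:
  prof=[]
  for t in range(0,360,2):
    rr=np.arange(.018,.0215,.0005)*N/w;th=np.radians(t)
    prof.append(np.mean([v[int(b-r*np.cos(th)),int(a-r*np.sin(th))] for r in rr]))
  prof=np.array(prof);print('dark deg',[(2*i,int(prof[i])) for i in np.nonzero(prof<prof.max()*.8)[0]])
cv2.circle(o,(int(a),int(b)),int(rad),(0,0,255),1);cv2.imwrite('pics/collar.png',o)
E
python3 g.py
```

```text
centre [0.57135123 0.12812616] rad 0.028892741394042975 ellipse ((196.69534301757812, 197.7751922607422), (322.8672790527344, 325.5121154785156), 158.73406982421875)
dark deg [(np.int64(18), 148), (np.int64(20), 120), (np.int64(22), 117), (np.int64(24), 120), (np.int64(26), 121), (np.int64(28), 121), (np.int64(30), 122), (np.int64(32), 122), (np.int64(34), 122), (np.int64(36), 122), (np.int64(38), 122), (np.int64(40), 122), (np.int64(42), 121), (np.int64(44), 121), (np.int64(46), 118), (np.int64(48), 113), (np.int64(50), 112), (np.int64(52), 135), (np.int64(54), 197), (np.int64(198), 167), (np.int64(200), 106), (np.int64(202), 86), (np.int64(204), 79), (np.int64(206), 47), (np.int64(208), 45), (np.int64(210), 49), (np.int64(212), 57), (np.int64(214), 63), (np.int64(216), 68), (np.int64(218), 67), (np.int64(220), 69), (np.int64(222), 73), (np.int64(224), 77), (np.int64(226), 76), (np.int64(228), 77), (np.int64(230), 74), (np.int64(232), 93), (np.int64(234), 170)]
```

View pics/collar.png

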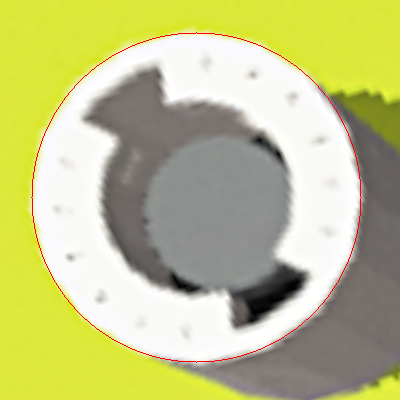

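Slots at about 35.7° and 215.7°, collar centre (0.572,0.128), agreeing with the top view's 35.3°. Now I go above it with tool yaw 125.7°.

Emit:
{"fn": "jog_arm", "kwargs": {"increments": [[0.03,0,-0.015,0,0,0,0],[0.045,0,-0.022,0,0,0,0],[0.045,0,-0.022,0,0,0,0],[0,0,0,0,-0.16,0,0],[0,0,0,0,-0.15,0,0],[0,0,0,0,0,0,0]]}}

```text
time: 8.62
tool_pos: [0.576, 0.1188, 0.2514]
tcp_rot: [-0.843, -1.641, 1.65]
wrist_force: [0.1, 0.3, -1.6]
width: 0.176
```

```bash
python3 d.py .572 .1278 .20 125.7
```

```text
q [ 0.1607  0.1024  1.7821  0.0008  1.2657 -2.0276] pos [0.576  0.1188 0.2514] yaw 125.3648176024413
shift [ 0.0094  0.0514 -0.0023] turn [-0.0074 -0.0058  0.0045] F [ 0.0508  0.2697 -1.6045] T [-0.0361 -0.0202 -0.0619] w 0.17586733421099493
```

Emit:
{"fn": "jog_arm", "kwargs": {"increments": [[0.0094,0.02,-0.0023,-0.007,-0.006,0.0045,0],[0,0.028,0,0,0,0,0],[0,0,0,0,0,0,0],[0,0,0,0,0,0,0]]}}

```text
time: 9.12
tool_pos: [0.5738, 0.1234, 0.204]
tcp_rot: [-0.861, -1.642, 1.641]
wrist_force: [0.7, 0.3, -0.4]
width: 0.175
```

```bash
python3 d.py .572 .1278 .195 125.7
```

```text
q [ 0.1701  0.1271  1.8442 -0.0013  1.1683 -2.0071] pos [0.5738 0.1234 0.204 ] yaw 124.77348614894397
shift [ 0.0047  0.009  -0.001 ] turn [ 0.0013 -0.0162 -0.002 ] F [ 0.6669  0.3394 -0.3783] T [-0.0025  0.0229 -0.0036] w 0.17482520032242227
```

Emit:
{"fn": "jog_arm", "kwargs": {"increments": [[0.005,0.008,-0.001,0.0013,-0.016,-0.002,0],[0,0,0,0,0,0,0],[0,0,0,0,0,0,0]]}}

```text
time: 9.5
tool_pos: [0.5732, 0.1281, 0.1981]
tcp_rot: [-0.851, -1.654, 1.649]
wrist_force: [-0.5, 0.1, -0.9]
width: 0.175
```

```bash
python3 d.py .572 .1278 .187 125.7
```

```text
q [ 0.1774  0.1315  1.8505  0.0001  1.1558 -2.0155] pos [0.5732 0.1281 0.1981] yaw 125.63950539008574
shift [0.0005 0.0111 0.0012] turn [ 0.0035 -0.0011 -0.0015] F [-0.5385  0.0813 -0.9393] T [-0.0471 -0.0023  0.0065] w 0.17484232624032892
```

Emit:
{"fn": "jog_arm", "kwargs": {"increments": [[0.0005,0.008,0.0012,0.0035,-0.001,-0.0015,0],[0,0,0,0,0,0,0],[0,0,0,0,0,0,0]]}}

```text
time: 9.88
tool_pos: [0.5721, 0.128, 0.1899]
tcp_rot: [-0.847, -1.652, 1.652]
wrist_force: [-0.1, -0.3, -0.2]
width: 0.172
```

Emit:
{"fn": "jog_arm", "kwargs": {"increments": [[0,0.004,0,0,0,0,0],[0,0,0,0,0,0,0],[0,0,0,0,0,0,0]]}}

```text
time: 10.25
tool_pos: [0.5721, 0.128, 0.1856]
tcp_rot: [-0.847, -1.652, 1.652]
wrist_force: [0.3, 0.1, -0.4]
width: 0.173
```

```bash
python3 d.py .572 .1278 .175 125.7
```

```text
q [ 0.1777  0.142   1.8627 -0.0001  1.1365 -2.0163] pos [0.5721 0.128  0.1856] yaw 125.7094017123575
shift [-0.0001  0.0106  0.0002] turn [ 0.0003  0.0002 -0.0002] F [ 0.2886  0.0839 -0.4342] T [-0.0139  0.0003  0.0654] w 0.17348714664216733
```

No contact, already below lug-on-flange height (0.187). Continue gently.

Emit:
{"fn": "jog_arm", "kwargs": {"increments": [[0,0.003,0,0,0,0,0],[0,0,0,0,0,0,0],[0,0,0,0,0,0,0]]}}

```text
time: 10.62
tool_pos: [0.5724, 0.128, 0.183]
tcp_rot: [-0.848, -1.652, 1.651]
wrist_force: [0.3, 0.3, 0.3]
width: 0.173
```

Emit:
{"fn": "jog_arm", "kwargs": {"increments": [[0,0.003,0,0,0,0,0],[0,0,0,0,0,0,0],[0,0,0,0,0,0,0]]}}

```text
time: 11.0
tool_pos: [0.5726, 0.1281, 0.1805]
tcp_rot: [-0.848, -1.653, 1.651]
wrist_force: [-1.6, 0.6, 1.6]
width: 0.172
```

Emit:
{"fn": "jog_arm", "kwargs": {"increments": [[0,0.003,0,0,0,0,0],[0,0,0,0,0,0,0],[0,0,0,0,0,0,0]]}}

```text
time: 11.38
tool_pos: [0.5727, 0.1281, 0.1779]
tcp_rot: [-0.849, -1.653, 1.651]
wrist_force: [-0.9, 0.3, 1.8]
width: 0.174
```

Lugs are through, with seal force showing. A little deeper, then hold.

Emit:
{"fn": "jog_arm", "kwargs": {"increments": [[0,0.0025,0,0,0,0,0],[0,0.0005,0,0,0,0,0],[0,0,0,0,0,0,0]]}}

```text
time: 11.75
tool_pos: [0.5728, 0.1282, 0.1751]
tcp_rot: [-0.849, -1.653, 1.651]
wrist_force: [-0.2, -0.3, 1.9]
width: 0.173
```

```bash
python3 d.py .572 .1278 .175 125.7
```

```text
q [ 0.1777  0.1514  1.8725 -0.0001  1.1154 -2.0163] pos [0.5728 0.1282 0.1751] yaw 125.70992671562753
shift [0.0002 0.0001 0.0009] turn [ 0.002   0.0002 -0.001 ] F [-0.2038 -0.3222  1.9459] T [-0.0139  0.2485 -0.0299] w 0.1733778858644127
```

Now turn clockwise (+ about tool y).

Emit:
{"fn": "jog_arm", "kwargs": {"increments": [[0,0,0,0,0.12,0,0],[0,0,0,0,0.12,0,0],[0,0,0,0,0.12,0,0],[0,0,0,0,0.12,0,0],[0,0,0,0,0,0,0],[0,0,0,0,0,0,0]]}}

```text
time: 12.5
tool_pos: [0.5737, 0.1296, 0.1758]
tcp_rot: [-1.146, -1.31, 1.301]
wrist_force: [-0.2, -0.5, 2.9]
width: 0.177
```

```bash
python3 d.py .572 .1278 .175 85.7
```

```text
q [ 0.1786  0.1512  1.8714  0.0025  1.114  -1.5245] pos [0.5737 0.1296 0.1758] yaw 97.51523321006293
shift [-0.0016  0.0008  0.0019] turn [0.0046 0.2062 0.003 ] F [-0.199  -0.483   2.8616] T [-0.0578  0.2722 -0.0105] w 0.17654691647101617
```

Emit:
{"fn": "jog_arm", "kwargs": {"increments": [[-0.001,0.0005,0.001,0.004,0.1,0.003,0],[0,0,0,0,0.1,0,0],[0,0,0,0,0.1,0,0],[0,0,0,0,0,0,0],[0,0,0,0,0,0,0]]}}

```text
time: 13.12
tool_pos: [0.5733, 0.1291, 0.1758]
tcp_rot: [-1.285, -1.087, 1.083]
wrist_force: [-0.8, 0.3, 2.3]
width: 0.175
```

```bash
python3 d.py .5725 .128 .175 85.7
```

```text
q [ 0.1788  0.1521  1.8704  0.0005  1.1169 -1.2245] pos [0.5733 0.1291 0.1758] yaw 80.38934020332654
shift [-0.0012  0.0008  0.0006] turn [ 0.002  -0.0927  0.0011] F [-0.7535  0.2703  2.2942] T [-0.0025  0.2506  0.077 ] w 0.17453231536530864
```

Emit:
{"fn": "jog_arm", "kwargs": {"increments": [[-0.0005,0,0.0005,0,0.07,0,0],[0,0,0,0,0,0,0],[0,0,0,0,0,0,0]]}}

```text
time: 13.5
tool_pos: [0.5732, 0.129, 0.1758]
tcp_rot: [-1.311, -1.039, 1.033]
wrist_force: [-1.3, 0.2, 2.4]
width: 0.179
```

```bash
python3 d.py .5725 .128 .175 85.7
```

```text
q [ 0.1785  0.1511  1.8715  0.001   1.1155 -1.1597] pos [0.5732 0.129  0.1758] yaw 76.64901772833869
shift [-0.0012  0.0008  0.0004] turn [ 0.0029 -0.158   0.002 ] F [-1.3401  0.1946  2.4282] T [-0.0149  0.23    0.1703] w 0.17861966904525278
```

Emit:
{"fn": "jog_arm", "kwargs": {"increments": [[0,0,0,0,0.07,0,0],[0,0,0,0,0.07,0,0],[0,0,0,0,0,0,0]]}}

```text
time: 13.88
tool_pos: [0.5731, 0.1289, 0.1758]
tcp_rot: [-1.363, -0.933, 0.927]
wrist_force: [-0.3, -0.2, 3.5]
width: 0.176
```

```bash
python3 d.py .5725 .128 .175 85.7
```

```text
q [ 0.1783  0.1511  1.8715  0.0012  1.1159 -1.0196] pos [0.5731 0.1289 0.1758] yaw 68.60216937914927
shift [-0.0011  0.0008  0.0002] turn [ 0.0024 -0.2984  0.0022] F [-0.2882 -0.1968  3.5413] T [ 0.0194  0.1946 -0.0364] w 0.17618654174807752
```

Emit:
{"fn": "jog_arm", "kwargs": {"increments": [[0,0,0,0,0.07,0,0],[0,0,0,0,0,0,0]]}}

```text
time: 14.12
tool_pos: [0.5732, 0.1291, 0.1759]
tcp_rot: [-1.386, -0.881, 0.875]
wrist_force: [-0.3, 0.2, 2.8]
width: 0.172
```

```bash
python3 d.py .5725 .128 .175 85.7
```

```text
q [ 0.1782  0.1511  1.8714  0.0016  1.1158 -0.9521] pos [0.5732 0.1291 0.1759] yaw 64.7254423223443
shift [-0.0013  0.0008  0.0002] turn [ 0.0024 -0.3661  0.0027] F [-0.2939  0.2418  2.7512] T [0.0118 0.2436 0.03  ] w 0.1719007865456599
```

Emit:
{"fn": "jog_arm", "kwargs": {"increments": [[0,0,0,0,0.07,0,0],[0,0,0,0,0,0,0]]}}

```text
time: 14.38
tool_pos: [0.5732, 0.1291, 0.1759]
tcp_rot: [-1.407, -0.831, 0.825]
wrist_force: [-1.6, 0.3, 3.0]
width: 0.177
```

```bash
python3 d.py .5725 .128 .175 85.7
```

```text
q [ 0.1783  0.1511  1.8713  0.0016  1.1159 -0.8858] pos [0.5732 0.1291 0.1759] yaw 60.928419703735926
shift [-0.0013  0.0009  0.0001] turn [ 0.0023 -0.4323  0.0027] F [-1.5671  0.3421  3.0245] T [-0.0156  0.2278  0.0173] w 0.17728786523896178
```

Emit:
{"fn": "jog_arm", "kwargs": {"increments": [[0,0,0,0,0.07,0,0],[0,0,0,0,0,0,0]]}}

```text
time: 14.62
tool_pos: [0.5731, 0.1291, 0.1759]
tcp_rot: [-1.427, -0.78, 0.775]
wrist_force: [-2.6, 0.8, 3.2]
width: 0.177
```

```bash
python3 d.py .5725 .128 .175 85.7
```

```text
q [ 0.1783  0.1511  1.8714  0.0015  1.116  -0.8202] pos [0.5731 0.1291 0.1759] yaw 57.17545084928408
shift [-0.0012  0.0009 -0.    ] turn [ 0.0021 -0.4978  0.0027] F [-2.5828  0.8223  3.2262] T [0.0606 0.1967 0.0763] w 0.17696777542749215
```

Emit:
{"fn": "jog_arm", "kwargs": {"increments": [[0,-0.0035,0,0,0,0,0],[0,0,0,0,0,0,0],[0,0,0,0,0,0,0]]}}

```text
time: 15.0
tool_pos: [0.573, 0.129, 0.178]
tcp_rot: [-1.425, -0.783, 0.779]
wrist_force: [0.2, 0.3, 1.8]
width: 0.173
```

```bash
python3 d.py .5725 .128 .175 85.7
```

```text
q [ 0.1783  0.1494  1.8691  0.0016  1.1207 -0.8246] pos [0.573 0.129 0.178] yaw 57.42047902738975
shift [-0.0011  0.003  -0.0001] turn [ 0.0014 -0.4936  0.0024] F [0.2014 0.2905 1.8212] T [0.0558 0.1463 0.0387] w 0.17264807999796658
```

Emit:
{"fn": "jog_arm", "kwargs": {"increments": [[0,-0.0025,0,0,0,0,0],[0,-0.001,0,0,0,0,0],[0,0,0,0,0,0,0]]}}

```text
time: 15.38
tool_pos: [0.5729, 0.129, 0.1781]
tcp_rot: [-1.425, -0.783, 0.78]
wrist_force: [1.8, 0.7, -0.7]
width: 0.173
```

```bash
python3 d.py .5725 .128 .175 85.7
```

```text
q [ 0.1782  0.1496  1.8687  0.0016  1.1215 -0.8253] pos [0.5729 0.129  0.1781] yaw 57.45581093676206
shift [-0.0011  0.0031 -0.0002] turn [ 0.0008 -0.493   0.0021] F [ 1.8404  0.6681 -0.7386] T [ 0.1567 -0.1937  0.0535] w 0.17337501307135697
```

The cap is locked: a lift stays at 12 mm depth. About 28° of slip with one torque peak and drop. I'll turn a little more for margin, then release.

Emit:
{"fn": "jog_arm", "kwargs": {"increments": [[0,0.002,0,0,0.08,0,0],[0,0,0,0,0.07,0,0],[0,0,0,0,0,0,0]]}}

```text
time: 15.75
tool_pos: [0.5728, 0.129, 0.1782]
tcp_rot: [-1.466, -0.665, 0.662]
wrist_force: [4.4, 1.4, -6.3]
width: 0.172
```

```bash
python3 d.py .5725 .128 .177 85.7
```

```text
q [ 0.1783  0.1494  1.8688  0.0016  1.1219 -0.6721] pos [0.5728 0.129  0.1782] yaw 48.687257483869736
shift [-0.0009  0.0012 -0.0004] turn [ 0.0005 -0.646   0.002 ] F [ 4.3947  1.377  -6.3439] T [ 0.0085 -0.8167 -0.0291] w 0.17195476033582469
```

Emit:
{"fn": "jog_arm", "kwargs": {"increments": [[0,0.0015,0,0,0,0,0.15],[0,0,0,0,0,0,0.5],[0,0,0,0,0,0,0.6],[0,0,0,0,0,0,0.6],[0,-0.01,0,0,0,0,0.6],[0,-0.03,0,0,0,0,0.6],[0,-0.04,0,0,0,0,0.6],[0,-0.04,0,0,0,0,0.6],[0,0,0,0,0,0,0.6]]}}

```text
time: 16.88
tool_pos: [0.5725, 0.1285, 0.3048]
tcp_rot: [-1.466, -0.668, 0.664]
wrist_force: [1.0, -0.1, 0.2]
width: 0.601
```

```bash
cat > k.py <<'E'
from d import *
p=read_camera('side');q=read_camera('wrist')
m=None
for d in spotter.masks_of(q,'cap')[:4]:
    r,c=np.nonzero(d['mask']);P=np.array([at_depth(q,(a,b)) for a,b in zip(c[::3],r[::3]) if q['range_z'][b,a]>0])
    t=P[P[:,2]>.17]
    if len(t)>10:
        t=t[t[:,2]>np.percentile(t[:,2],90)-.006];print('top z',np.median(t[:,2]),cv2.minAreaRect(t[:,:2].astype(np.float32)))
cv2.imwrite('pics/end.png',np.hstack([cv2.resize(p['img'][200:330,230:360],(400,400)),cv2.resize(q['img'],(400,400))[:, :]]))
plan([.5725,.128,.3],48.7)
E
python3 k.py
```

```text
top z 0.1840769162483664 ((0.5733723640441895, 0.1291973888874054), (0.016029799357056618, 0.04967514052987099), 39.94419860839844)
q [ 0.1778  0.0683  1.732   0.0009  1.349  -0.6748] pos [0.5698 0.1279 0.2988] yaw 48.83969967200816
shift [ 0.0018 -0.0013 -0.002 ] turn [-0.0055  0.0024 -0.0055] F [ 0.3226 -0.5927 -1.141 ] T [ 0.0117 -0.0527  0.0237] w 0.6023982729692581
```

View pics/end.png

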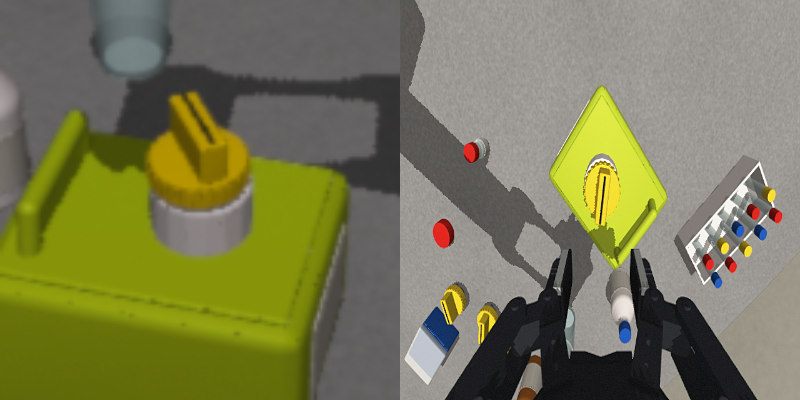

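The picture shows the cap seated level and flush on the collar at (200,155), with the gripper clear. Bar top is at z = 0.184 (expected 0.185), centre within 2 mm. The bar has turned about 86° from the entry angle, which is 40° of travel plus about 46° of slip (≈0.8 rad, two clicks). Handing in.

```bash
python3 -c "
from workcell import bot
bot.finish_job()"
```

```text
the job is handed in; nothing more can be done
```

I closed the canister with the leftmost yellow cap and handed the job in after about 17 s of robot time; the hand-in reports no verdict.

- **Fit:** I gripped the cap by its bar and lined its lugs up with the slots, measured at about 35.5° from the robot's x axis. It went home with about 2–3 N of force. A light lift test after turning showed the lugs locked under the flange.
- **Ratchet:** I turned it clockwise through about 77° of tool motion, then let go. The torque rose and dropped once, and probably a second time just before release.
- **Last checks:** The cap is level on the collar, with its bar top at z = 0.184 m (0.185 m expected when locked) and its centre within 2 mm of the axis. The gripper is about 0.12 m above it and touching nothing. I did not re-measure the other things on the bench; the arm stayed clear of them.
- **One disagreement:** The bar ended about 9° further clockwise than the tool stood at release. The likely cause is that it snapped on into the second detent. That makes the slip about 0.8 rad, or two clicks, inside the 0.3–1.45 rad range. The ratchet itself cannot be read directly.

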